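# Lock the pottery shop's display case

### The arm

A 6-joint arm with a two-finger parallel gripper is mounted at the origin on the work surface. World frame = base frame: x ahead of the robot, y to its left, z up, the work surface at z = 0. Lengths are in mm, angles in rad, forces in N, time in s.
With the tool pointing down it reaches from about 300 to 825 mm from the base axis. Payload 5.4 kg.
Tool frame: the origin (TCP) lies midway between the tips of the shut fingers; the grasp point (between the pads) lies 19 mm behind it (r.grip_point_offset is the distance from the TCP to the grasp point, in mm); z points along the fingers, y is the direction in which the jaws open and shut (so a half turn about z gives the same grasp; the last joint's range is limited). The gripper opens to 92 mm and grips with 3 to 60 N. Pads are 20 mm wide; open, the fingers measure 128 mm over their backs; the gripper's body (75 mm by 189 mm) begins 69 mm behind the grasp point.
Start: joints at [-1.366, 0.158, 1.597, -0, 1.386, -0.21], TCP at [231.704, -526.231, 214.601] pointing down, gripper open.
Joint ranges: [-2.91, 2.91], [-0.94, 2.29], [0.18, 2.7], [-1.29, 4.43], [0.17, 2.64], [-3, 3]. Speed limits (rad/s): [2.57, 2.57, 3.14, 3.14, 3.14, 3.14].

### API

Orientations are given as a 3x3 rotation matrix whose columns are the frame's x, y, z axes.
In Python, from station import r, vision, job gives the robot as it stands.
- The arm moves only by the shell command python3 -m crank 'ROWS' [FORCE]. ROWS is JSON, a list of rows, each a list of 7 numbers: the shift along the tool's x, y, z in units of 60 mm (1.0 is 60 mm), then the turn, a rotation vector about the tool's x, y, z in units of 5 degrees (1.0 is 5 degrees), then the finger opening in mm, from 0 to 91.9. In form: [[x, y, z, rx, ry, rz, fingers], ...]. A call has 1 to 10 rows; each row is the pose to reach, as a shift and turn from the pose measured when the call began, along the tool's axes at that moment; what a row does not reach only later rows make up. A row lasts 1/8 s, in which the tool goes at most 62.5 mm and 10.7 degrees, less where a joint would pass 70% of its speed; a pose out of reach is approached as far as the arm can. A call with a gripper value outside its range is refused whole. The fingers move at their own pace and stop on an object; FORCE is the grip in N (left out, the last holds). Time passes only in rows, so rows that repeat a pose let the fingers close. It gives the time, the measured TCP pose, the force and the opening at its end, in the units of the state.
- r.sense(): the state, without advancing time (a new reading comes with each control period).
- vision.camera(name): name is "scene" or "top"; returns the picture (400x640x3 uint8, red, green, blue); there is no depth.
- vision.get_calibration(name): a dict with "camera_matrix" (3x3 intrinsics, pixels), "dist" ([k1, k2, p1, p2, k3] as OpenCV has them; the pictures are not rectified), "rvec" (rotation vector, rad) and "tvec" (3), from world to camera coordinates, as OpenCV has them. Camera axes: x right, y down, z forward; pixel columns grow to the right and rows downward; lengths in mm; the calibration is good to about 2 mm. A picture is of the moment at which its call begins. get_calibration takes no time and is no camera call.
- job.sign_off(): hands the job in, once; it reports no verdict.
The state is a dict: "time_s": time; "joint_pos": joint angles; "dq": joint speeds; "joint_torque": joint torques, N m; "eef_pos": TCP position; "tcp_rot": TCP orientation; "force": force on the tool from outside, world axes, zero at the start; "ft_torque": the same for the moment, N m; "width": finger opening in mm.
Only numpy, scipy, OpenCV 4.12 (cv2) and the standard library are available. Lean on these libraries where they do the work, as an engineer would, in place of code of your own. Each camera call takes 0.05 s, during which the arm holds its last target. There are 200 camera calls.

### The job

Lock the glass-topped display case for the night. With a fingertip against its red peg, turn the brass disc until its slot lines up with the steel bolt; then push the bolt by its yellow tab through the slot until it is fully home in the keeper, and take the hand away. Leave the pottery standing around it where it is.

Things in the scene. Friction and masses are not known exactly. Their poses are not given: they have to be found in the camera images.
- case: Dark wooden display case, fixed, 380 x 270 mm, flat top 90 mm above the counter. Origin: on the counter, straight below the disc's axis; x: the way the bolt is pushed home; z up. It spans x -250 to 130, y -210 to 60 mm; lock along y = 0, glass lid at y below -60. On its top, beside the bolt, stand two black guide cheeks (x -200 to -44, |y| 9 to 16 mm, 13 mm high).
- disc (a joint): Angle (rad) of the brass disc about its vertical axis, anticlockwise from above. At 0 and equally at pi its slot lies along the bolt (peg on the case's +y side at 0, -y side at pi); either will do. Starts at 0.6 to 2.5; turns freely both ways from -3.2 to 6.3 and stays where left (friction 0.06 N m). The bolt passes freely within about 0.08 rad of line.
- disc_axis (a point): Point on the disc's axis, 18 mm above the case top, level with the top of its two brass half-moons. The disc is 72 mm across; between the half-moons a straight slot, 20 mm wide, runs through the middle. The point turns with the disc: x along the slot, y towards the peg.
- disc_peg (a point): Centre of the top of the upright red peg on the disc: 12 mm diameter, 26 mm from the disc's axis, standing from 18 to 55 mm above the case top (its top 145 mm above the counter). The point turns with the disc: x along the slot, y outward through the peg. About 2.5 N at the peg turns the disc.
- bolt (a joint): Travel (m) of the steel bolt along the case's x: 0 drawn back, 0.130 fully home at a hard stop. Starts at 0 to 0.012, nose short of the disc; stopped by the disc's rim at about 0.016 if the slot is out of line. Bar 14 mm wide, top 16 mm above the case top, round nose with its tip at case x = -52 mm + travel. Friction 4 N; stays where left.
- bolt_tab (a point): Centre of the top of the yellow upright tab at the bolt's tail: 16 mm along the bolt, 24 mm across, from 15 to 53 mm above the case top. It lies at case x = -188 mm + travel (-58 mm when home), y = 0.
- keeper (a point): Centre of the top of the keeper, a steel arch on the hasp strap of the lid, through which the bolt's nose passes: 16 mm along the bolt, 30 mm across, 23 mm high over the case top, 62 mm past the disc's axis. Fixed to the case.
- teapot: Red clay teapot with spout and handle, bystander, about 145 mm long, 86 mm high, loose on the counter beyond the keeper end. Origin: centre of its underside.
- gourd: Dark lacquered gourd vase, bystander, 87 mm diameter, 140 mm high, loose on the counter beyond the tail end of the case. Origin: centre of its underside.
- bowl: White tea bowl, bystander, 60 mm rim, 42 mm high, standing loose on the glass of the case. Origin: centre of its underside.

How it is judged:
By the outcome, as a careful person would: the job done as asked, in the order asked, and still so for the second after the job is handed in, with the robot touching nothing.
It also fails if it takes over 53 s, if anything falls off the work surface, if the arm or the gripper's body presses on something with over 40 N, if the wrist force passes 120 N, or if a joint passes its speed limit or range.

## Working session

There is one attempt and no reset: what is moved stays moved. The work goes in short steps, Python scripts to look and compute and a shell command to move; the robot and the scene stay as the last step left them, time stands still between calls to the robot, and variables do not carry over. Pictures are saved under pics/ and viewed, about 8 in all and at most 12, crops included, and the job is handed in when it is done.

```bash
mkdir -p pics
python3 - <<'E'
from station import r,vision
import cv2,numpy as np
for n in("scene","top"):
    im=vision.camera(n); cv2.imwrite(f"pics/{n}0.png",im[:,:,::-1])
    c=vision.get_calibration(n); print(n,{k:np.round(np.array(v),3).tolist() for k,v in c.items()})
s=r.sense();print({k:np.round(np.array(v),3).tolist() for k,v in s.items()})
E
```

```text
scene {'camera_matrix': [[366.717, 0.0, 321.315], [0.0, 366.717, 202.027], [0.0, 0.0, 1.0]], 'dist': [-0.077, 0.0, 0.0, 0.0, 0.0], 'rvec': [1.94, 1.2, -0.632], 'tvec': [-250.472, -222.6, 1457.892]}
top {'camera_matrix': [[414.963, 0.0, 321.025], [0.0, 414.963, 200.18], [0.0, 0.0, 1.0]], 'dist': [-0.07, 0.0, 0.0, 0.0, 0.0], 'rvec': [2.146, -2.12, 0.215], 'tvec': [-11.441, 611.708, 1133.996]}
{'time_s': 0.1, 'joint_pos': [-1.366, 0.159, 1.598, -0.0, 1.386, -0.21], 'dq': [-0.001, -0.002, -0.002, -0.0, 0.0, 0.0], 'joint_torque': [-0.0, -38.65, -32.296, 0.07, 0.034, -0.0], 'eef_pos': [231.573, -525.686, 213.728], 'tcp_rot': [[0.915, 0.403, -0.0], [0.403, -0.915, 0.002], [0.0, -0.002, -1.0]], 'force': [0.106, -0.085, -0.392], 'ft_torque': [-0.041, 0.013, 0.033], 'width': 91.951}
```

View pics/scene0.png

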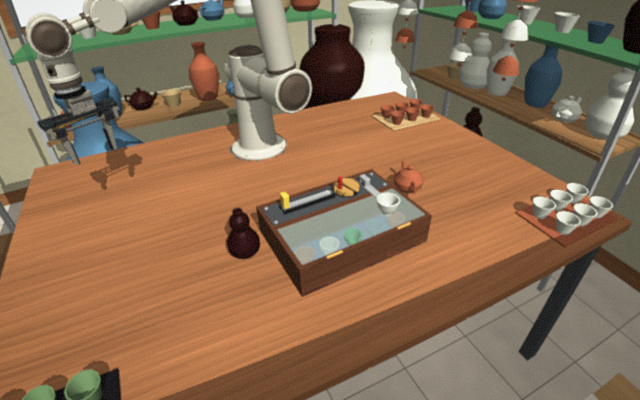

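View pics/top0.png

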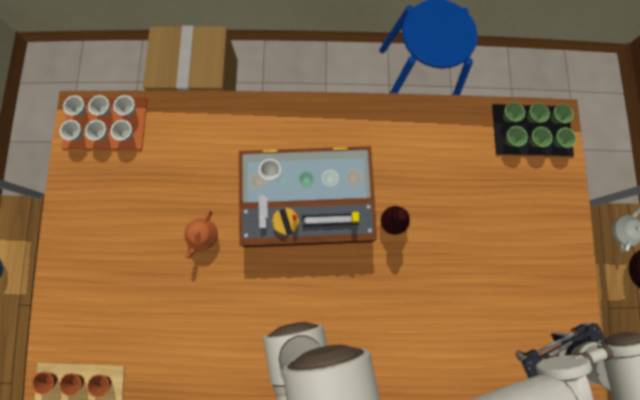

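Both views show the case with its lock. The top view has the disc near (286,221), the tab near (355,217), the teapot at (201,234), the gourd at (395,220) and the bowl at (270,169). I'll enlarge both.

Run:
```python
import cv2
t=cv2.imread("pics/top0.png")[190:250,235:385]; cv2.imwrite("pics/topc.png",cv2.resize(t,None,fx=5,fy=5,interpolation=cv2.INTER_CUBIC))
t=cv2.imread("pics/scene0.png")[165:225,265:425]; cv2.imwrite("pics/scenec.png",cv2.resize(t,None,fx=5,fy=5,interpolation=cv2.INTER_CUBIC))
```

```text
(no output)
```

View pics/topc.png

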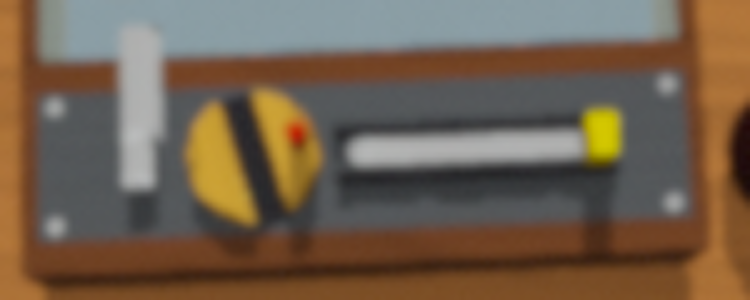

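View pics/scenec.png

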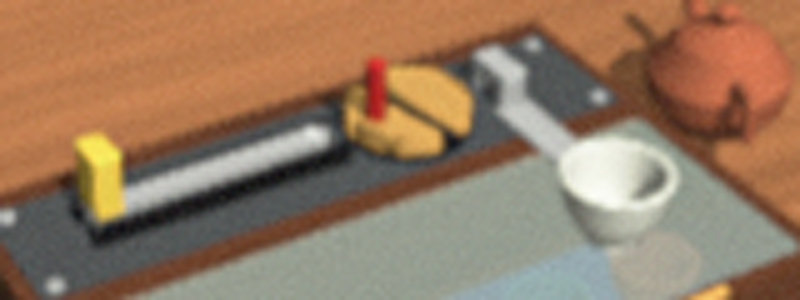

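```bash
cat > h.py <<'E'
import numpy as np,cv2
from scipy.optimize import least_squares
from station import r,vision
CAL={n:vision.get_calibration(n) for n in("scene","top")}
def proj(n,P):
    c=CAL[n]; a=[np.array(c[k],float) for k in("rvec","tvec","camera_matrix","dist")]
    return cv2.projectPoints(np.array(P,float).reshape(-1,1,3),*a)[0].reshape(-1,2)
def full(n,p): o=dict(top=(235,190),scene=(265,165))[n]; return (np.array(p)+.5)/5-.5+o
def pts(q):
    x,y,yaw,th,b=q; R=np.array([[np.cos(yaw),-np.sin(yaw)],[np.sin(yaw),np.cos(yaw)]])
    L=dict(axis=(0,0,108),peg=(-26*np.sin(th),26*np.cos(th),145),tab=(-188+b,0,143),keep=(62,0,113),nose=(-52+b,0,106),
      slot1=(34*np.cos(th),34*np.sin(th),108),slot2=(-34*np.cos(th),-34*np.sin(th),108))
    return {k:np.r_[R@v[:2]+[x,y],v[2]] for k,v in L.items()}
E
cat > fit.py <<'E'
from h import *
for n in CAL:
    c=CAL[n];R=cv2.Rodrigues(np.array(c["rvec"]))[0];print(n,(-R.T@np.array(c["tvec"]).ravel()).round())
obs=dict(top=dict(peg=(297,131),axis=(254,155),tab=(602,130),keep=(139,162),slot1=(237,95),slot2=(268,218)),
 scene=dict(peg=(375,62),axis=(410,103),tab=(99,145),keep=(500,64),slot2=(380,85)))
def res(q,show=False):
    P=pts(q);o=[]
    for n in obs:
        for k,p in obs[n].items():
            if k.startswith('slot') and n=='scene': continue
            d=proj(n,P[k])[0]-full(n,p)
            if k.startswith('slot'):
                # distance across the slot only
                t=proj(n,P['slot1'])[0]-proj(n,P['slot2'])[0];t/=np.linalg.norm(t);d=np.array([d[0]*t[1]-d[1]*t[0],0])
            o+=list(d)
            if show: print(n,k,d.round(2))
    return np.array(o)
s=least_squares(res,[600,0,1.57,1.8,.0],x_scale=[10,10,.1,.1,10],loss='soft_l1')
res(s.x,True);print(s.x.round(3))
for k,v in pts(s.x).items():print(k,v.round(1))
E
python3 fit.py
```

```text
scene [1290. -333.  679.]
top [ 394.   16. 1227.]
top peg [-0.15  0.26]
top axis [-0.19 -0.1 ]
top tab [-0.    0.12]
top keep [-0.25 -0.79]
top slot1 [0.12 0.  ]
top slot2 [0.3 0. ]
scene peg [-0.   -0.09]
scene axis [-0.46 -0.57]
scene tab [0.12 0.42]
scene keep [-0.11 -0.38]
[544.706  93.747   1.627   1.792   1.362]
axis [544.7  93.7 108. ]
peg [551.8  68.7 145. ]
tab [555.2 -92.6 143. ]
keep [541.2 155.6 113. ]
nose [547.6  43.2 106. ]
slot1 [512.   84.4 108. ]
slot2 [577.4 103.1 108. ]
```

The fit holds to under 1 px, with the disc at about 1.79 rad and the bolt at about 1 mm. I'll turn the disc up to π with one straight push, using the flat 36 mm side of the shut fingers, direction (0.777, -0.629) in case axes.

```bash
cat > go.py <<'E'
import sys
from h import *
# usage: go.py cx cy z yaw_in_case   -> row
cx,cy,z,a=map(float,sys.argv[1:5]); ox,oy,yaw=544.7,93.75,1.627
c,s=np.cos(yaw),np.sin(yaw); S=r.sense(); R=np.array(S["tcp_rot"]);p=np.array(S["eef_pos"])
g=np.array([ox+c*cx-s*cy,oy+s*cx+c*cy,z]);w=a+yaw
G=np.array([[np.cos(w),np.sin(w),0],[np.sin(w),-np.cos(w),0],[0,0,-1]])
rv=cv2.Rodrigues(R.T@G)[0].ravel()
d=p[:2]-[ox,oy];print("t",S["time_s"],"case xy",np.round([c*d[0]+s*d[1],-s*d[0]+c*d[1]],1),"z",p[2].round(1),"F",np.round(S["force"],1),"w",S["width"])
print("row",np.round((R.T@(g-p))/60,3).tolist(),np.round(np.degrees(rv)/5,2).tolist(),"dist",np.linalg.norm(g-p).round())
E
python3 go.py -49.5 10.4 190 -0.68
```

```text
t 0.1 case xy [-600.9  347.4] z 213.7 F [ 0.1 -0.1 -0.4] w 91.95131040708931
row [8.485, -6.633, 0.409] [-0.02, -0.01, -6.1] dist 647.0
```

```bash
python3 -m crank '[[8.485,-6.633,0.409,-0.02,-0.01,-6.1,0],[8.485,-6.633,0.409,-0.02,-0.01,-6.1,0],[8.485,-6.633,0.409,-0.02,-0.01,-6.1,0],[8.485,-6.633,0.409,-0.02,-0.01,-6.1,0],[8.485,-6.633,0.409,-0.02,-0.01,-6.1,0],[8.485,-6.633,0.409,-0.02,-0.01,-6.1,0],[8.485,-6.633,0.409,-0.02,-0.01,-6.1,0],[8.485,-6.633,0.409,-0.02,-0.01,-6.1,0],[8.485,-6.633,0.409,-0.02,-0.01,-6.1,0],[8.485,-6.633,0.409,-0.02,-0.01,-6.1,0]]' 20; python3 go.py -49.5 10.4 190 -0.68
```

```text
time_s: 1.35
eef_pos: [527.2, 26.3, 190.5]
tcp_rot: [[0.584, 0.812, -0.0], [0.812, -0.584, -0.0], [-0.0, 0.0, -1.0]]
force: [-0.6, 0.1, -0.1]
width: 0.4
t 1.35 case xy [-66.3  21.3] z 190.5 F [-0.6  0.1 -0.1] w 0.43559592611073483
row [0.332, -0.035, 0.009] [0.0, 0.0, 0.0] dist 20.0
```

```bash
python3 -m crank '[[0.33,-0.035,0,0,0,0,0],[0.33,-0.035,0.4,0,0,0,0],[0.33,-0.035,0.8,0,0,0,0],[0.33,-0.035,1.18,0,0,0,0],[0.33,-0.035,1.18,0,0,0,0],[0.33,-0.035,1.18,0,0,0,0]]'; python3 go.py -49.5 10.4 120 -0.68
python3 - <<'E'
from station import vision
import cv2
t=vision.camera("scene")[140:230,255:415,::-1]; cv2.imwrite("pics/s1.png",cv2.resize(t,None,fx=5,fy=5,interpolation=cv2.INTER_CUBIC))
E
```

```text
time_s: 2.1
eef_pos: [537.5, 43.5, 120.5]
tcp_rot: [[0.584, 0.812, 0.001], [0.812, -0.584, -0.001], [0.0, 0.001, -1.0]]
force: [-0.2, -0.0, 0.8]
width: 0.1
t 2.1 case xy [-49.8  10.1] z 120.5 F [-0.2 -0.   0.8] w 0.08352865405483739
row [-0.0, -0.007, 0.009] [0.01, -0.0, 0.0] dist 1.0
```

View pics/s1.png

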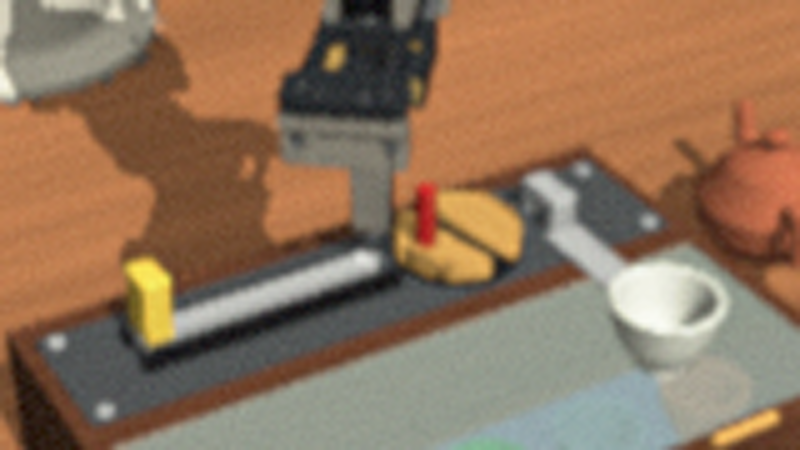

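The fingertip is at crop (375,235), just behind the red peg at (428,215) and clear of bolt and disc. I'll push most of the way.

```bash
python3 -m crank '[[0.1,0,0,0,0,0,0],[0.2,0,0,0,0,0,0],[0.28,0,0,0,0,0,0],[0.36,0,0,0,0,0,0],[0.44,0,0,0,0,0,0],[0.52,0,0,0,0,0,0],[0.6,0,0,0,0,0,0],[0.66,0,0,0,0,0,0],[0.72,0,0,0,0,0,0],[0.72,0,0,0,0,0,0]]'; python3 go.py -12.4 -15.9 120 -0.68
python3 - <<'E'
from station import vision
import cv2
t=vision.camera("scene")[140:230,255:415,::-1]; cv2.imwrite("pics/s2.png",cv2.resize(t,None,fx=5,fy=5,interpolation=cv2.INTER_CUBIC))
E
```

```text
time_s: 3.4
eef_pos: [562.6, 79.3, 120.5]
tcp_rot: [[0.584, 0.812, 0.001], [0.812, -0.584, 0.0], [0.001, 0.0, -1.0]]
force: [-1.3, -0.7, 1.4]
width: 0.0
t 3.4 case xy [-15.4 -17.1] z 120.5 F [-1.3 -0.7  1.4] w 0.00519799375557151
row [0.027, -0.047, 0.009] [0.01, -0.01, 0.01] dist 3.0
```

View pics/s2.png

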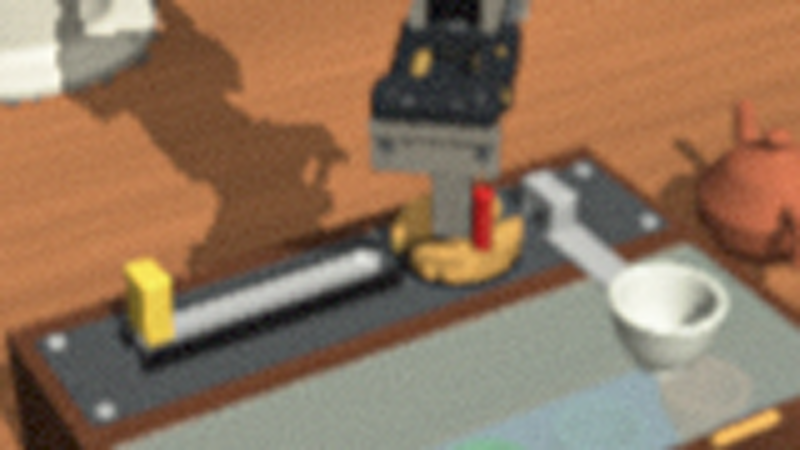

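The peg top has moved to crop (484,188), almost at the -y side. The wrist blocks most of the slot, so I'll back off, lift away and measure from both cameras.

```bash
python3 -m crank '[[-0.15,0,0,0,0,0,0],[-0.3,0,0,0,0,0,0],[-0.7,0,-0.8,0,0,0,0],[-1.4,0,-1.3,0,0,0,0],[-2.3,0,-1.3,0,0,0,0],[-3.3,0,-1.3,0,0,0,0],[-3.3,0,-1.3,0,0,0,0]]' | head -2
python3 - <<'E'
from h import *
a=vision.camera("scene")[165:215,315:395,::-1]; b=vision.camera("top")[195:245,255:335,::-1]
cv2.imwrite("pics/m1.png",np.vstack([cv2.resize(i,None,fx=6,fy=6,interpolation=cv2.INTER_CUBIC) for i in(a,b)]))
for th in(2.95,3.05,3.14,3.24):
    P=pts([544.7,93.75,1.627,th,1.4]); print(th,[((proj(n,[P[k] for k in("peg","slot1","slot2","axis")])-o+.5)*6-.5).round().tolist() for n,o in(("scene",(315,165)),("top",(255,195)))])
E
```

```text
time_s: 4.32
eef_pos: [445.3, -84.3, 198.4]
2.95 [[[212.0, 82.0], [121.0, 134.0], [257.0, 107.0], [189.0, 120.0]], [[188.0, 86.0], [258.0, 167.0], [110.0, 144.0], [184.0, 156.0]]]
3.05 [[[217.0, 81.0], [124.0, 138.0], [254.0, 103.0], [189.0, 120.0]], [[182.0, 86.0], [259.0, 159.0], [109.0, 152.0], [184.0, 156.0]]]
3.14 [[[222.0, 79.0], [127.0, 141.0], [250.0, 100.0], [189.0, 120.0]], [[176.0, 86.0], [259.0, 152.0], [109.0, 159.0], [184.0, 156.0]]]
3.24 [[[226.0, 78.0], [131.0, 145.0], [246.0, 97.0], [189.0, 120.0]], [[171.0, 86.0], [258.0, 145.0], [109.0, 166.0], [184.0, 156.0]]]
```

View pics/m1.png

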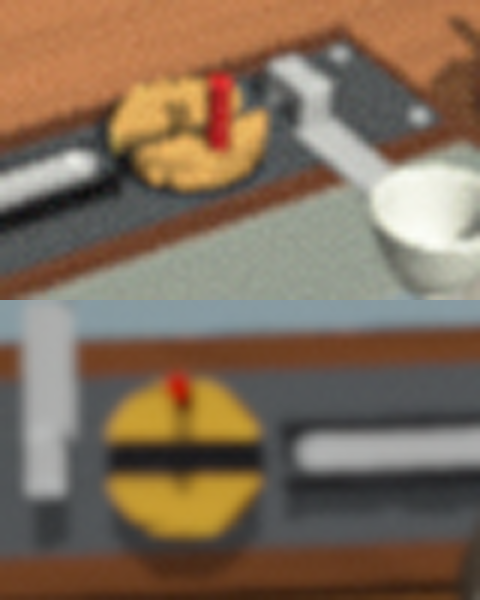

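The slot runs (109,459) to (260,455) and the peg is at x≈178. Both give θ≈3.11–3.12, which is in line within about 0.03 rad (0.08 allowed). Next is the tab.

```bash
python3 go.py -222 0 190 0
```

```text
t 4.425 case xy [-169.9  107.5] z 198.5 F [ 0.8  0.6 -0.2] w 0.49283181390728587
row [0.453, 1.938, 0.145] [0.02, -0.01, -7.81] dist 120.0
```

```bash
python3 -m crank '[[0.453,1.938,0.145,0.02,-0.01,-7.8,0],[0.453,1.938,0.145,0.02,-0.01,-7.8,0],[0.453,1.938,0.145,0.02,-0.01,-7.8,0],[0.453,1.938,0.145,0.02,-0.01,-7.8,0],[0.453,1.938,0.145,0.02,-0.01,-7.8,0],[0.453,1.938,0.145,0.02,-0.01,-7.8,0]]'; python3 go.py -222 0 114 0
```

```text
time_s: 5.18
eef_pos: [557.5, -127.1, 189.9]
tcp_rot: [[-0.055, 0.998, 0.0], [0.998, 0.055, 0.0], [0.0, 0.0, -1.0]]
force: [-0.3, -0.8, -0.6]
width: 0.6
t 5.175 case xy [-221.2   -0.3] z 189.9 F [-0.3 -0.8 -0.6] w 0.6373669495988713
row [-0.014, -0.006, 1.265] [0.01, -0.0, -0.02] dist 76.0
```

```bash
python3 -m crank '[[0,0,0.5,0,0,0,0],[0,0,0.9,0,0,0,0],[0,0,1.26,0,0,0,0],[0,0,1.26,0,0,0,0],[0.15,0,1.26,0,0,0,0],[0.25,0,1.26,0,0,0,0],[0.35,0,1.26,0,0,0,0],[0.35,0,1.26,0,0,0,0]]'; python3 go.py -76 0 114 0
python3 - <<'E'
from station import vision
import cv2
t=vision.camera("scene")[140:230,255:415,::-1]; cv2.imwrite("pics/s3.png",cv2.resize(t,None,fx=5,fy=5,interpolation=cv2.INTER_CUBIC))
E
```

```text
time_s: 6.18
eef_pos: [557.2, -106.0, 115.4]
tcp_rot: [[-0.055, 0.998, 0.003], [0.998, 0.055, -0.0], [-0.001, 0.003, -1.0]]
force: [1.4, -1.4, 2.6]
width: 0.6
t 6.175 case xy [-200.2   -1.2] z 115.4 F [ 1.4 -1.4  2.6] w 0.5637382742915086
row [2.069, -0.023, 0.023] [0.03, 0.01, -0.01] dist 124.0
```

View pics/s3.png

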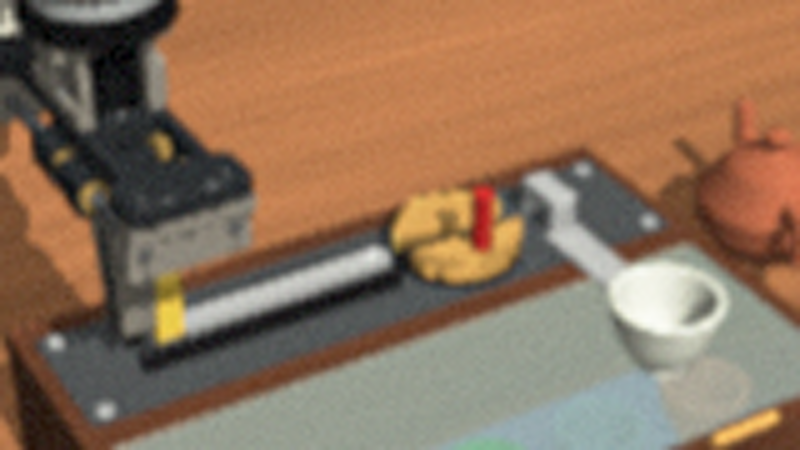

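The fingertip sits behind the yellow tab at crop (170,310), and the slot still looks in line with the bolt. I'll push on past the disc rim and check the force.

```bash
python3 -m crank '[[0.12,0,0,0,0,0,0],[0.24,0,0,0,0,0,0],[0.36,0,0,0,0,0,0],[0.48,0,0,0,0,0,0],[0.6,0,0,0,0,0,0],[0.6,0,0,0,0,0,0]]'; python3 go.py -76 0 114 0
```

```text
time_s: 6.98
eef_pos: [554.7, -68.7, 114.9]
tcp_rot: [[-0.056, 0.998, 0.001], [0.998, 0.056, 0.002], [0.002, 0.001, -1.0]]
force: [-0.3, 0.6, 0.0]
width: 0.5
t 6.975 case xy [-162.7   -0.9] z 114.9 F [-0.3  0.6  0. ] w 0.4624838747779002
row [1.446, -0.015, 0.018] [0.02, -0.02, -0.01] dist 87.0
```

```bash
python3 -m crank '[[0.17,-0.01,0,0,0,0,0],[0.34,-0.01,0,0,0,0,0],[0.51,-0.01,0,0,0,0,0],[0.68,-0.01,0,0,0,0,0],[0.85,-0.01,0,0,0,0,0],[1.02,-0.01,0,0,0,0,0],[1.17,-0.01,0,0,0,0,0],[1.28,-0.01,0,0,0,0,0],[1.36,-0.01,0,0,0,0,0],[1.36,-0.01,0,0,0,0,0]]'; python3 go.py -76 0 114 0
python3 - <<'E'
from h import *
t=vision.camera("scene")[140:230,255:415,::-1]; cv2.imwrite("pics/s4.png",cv2.resize(t,None,fx=5,fy=5,interpolation=cv2.INTER_CUBIC))
E
```

```text
time_s: 8.22
eef_pos: [549.5, 13.3, 115.1]
tcp_rot: [[-0.056, 0.998, 0.001], [0.998, 0.056, 0.002], [0.002, 0.001, -1.0]]
force: [0.5, -1.2, 0.4]
width: 0.6
t 8.225 case xy [-80.6  -0.2] z 115.1 F [ 0.5 -1.2  0.4] w 0.5857772791599328
row [0.076, -0.004, 0.018] [0.01, -0.03, -0.0] dist 5.0
```

View pics/s4.png

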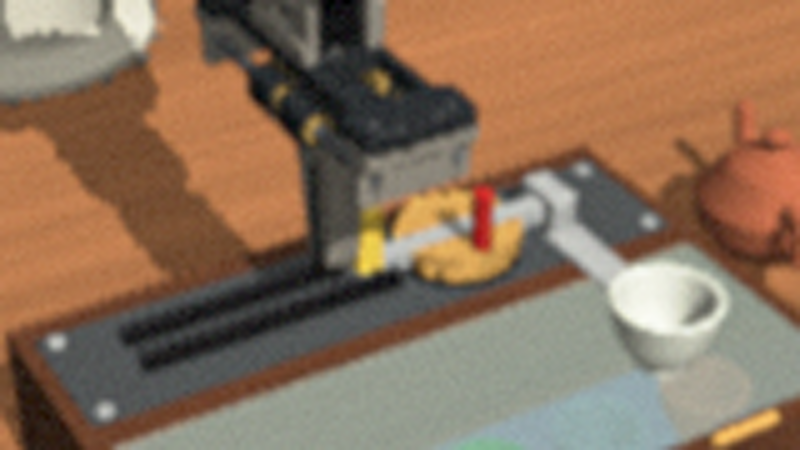

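The bolt now runs through the slot to the keeper mouth (535,205), with the tab at (372,250). I'll take the last few millimetres slowly into the hard stop, then one row past it.

```bash
python3 -m crank '[[0.03,0,0,0,0,0,0],[0.06,0,0,0,0,0,0],[0.09,0,0,0,0,0,0]]'; python3 go.py -76 0 114 0;  python3 -m crank '[[0.03,0,0,0,0,0,0],[0.05,0,0,0,0,0,0],[0.05,0,0,0,0,0,0]]'; python3 go.py -76 0 114 0
```

```text
time_s: 8.65
eef_pos: [549.0, 17.4, 115.0]
tcp_rot: [[-0.056, 0.998, 0.001], [0.998, 0.056, -0.0], [-0.0, 0.001, -1.0]]
force: [1.1, -11.8, -0.9]
width: 0.6
t 8.65 case xy [-76.5  -0. ] z 115.0 F [  1.1 -11.8  -0.9] w 0.5669262929222801
row [0.008, -0.0, 0.017] [0.01, 0.0, -0.0] dist 1.0
time_s: 9.02
eef_pos: [549.0, 17.3, 115.1]
tcp_rot: [[-0.056, 0.998, 0.001], [0.998, 0.056, -0.006], [-0.006, 0.0, -1.0]]
force: [1.5, -14.3, -0.5]
width: 0.6
t 9.025 case xy [-76.5  -0. ] z 115.1 F [  1.5 -14.3  -0.5] w 0.585042054796721
row [0.009, -0.0, 0.018] [0.0, 0.07, -0.0] dist 1.0
```

It's on the hard stop: the arm stalled at -76.5 mm (-76 expected) and the force rose to about 14 N. I'll back off, lift clear and check.

```bash
python3 -m crank '[[-0.1,0,0,0,0,0,0],[-0.3,0,0,0,0,0,0],[-0.4,0,-0.8,0,0,0,0],[-0.6,0,-1.5,0,0,0,0],[-1.2,-1,-1.5,0,0,0,0],[-1.6,-2,-1.5,0,0,0,0],[-1.6,-2.6,-1.5,0,0,0,0],[-1.6,-2.6,-1.5,0,0,0,0]]'
python3 - <<'E'
from h import *
a=vision.camera("scene")[140:230,255:435,::-1]; b=vision.camera("top")[140:250,180:420,::-1]
f=lambda i,k:cv2.resize(i,None,fx=k,fy=k,interpolation=cv2.INTER_CUBIC)
A,B=f(a,3.2),f(b,2.4);cv2.imwrite("pics/m2.png",np.vstack([A[:,:576],B[:,:576]])); print(A.shape)
P=pts([544.7,93.75,1.627,3.12,130])
print("exp tab/nose scene",((proj("scene",[P["tab"],P["nose"]])-(255,140))*3.2).round(),"top",((proj("top",[P["tab"],P["nose"]])-(180,140))*2.4+(0,288)).round())
E
```

```text
time_s: 10.02
eef_pos: [396.5, -86.6, 205.1]
tcp_rot: [[-0.054, 0.999, 0.0], [0.999, 0.054, -0.005], [-0.005, 0.0, -1.0]]
force: [0.1, -0.3, -0.2]
width: 0.6
(288, 576, 3)
exp tab/nose scene [[234. 128.]
 [365. 120.]] top [[303. 475.]
 [184. 484.]]
```

View pics/m2.png

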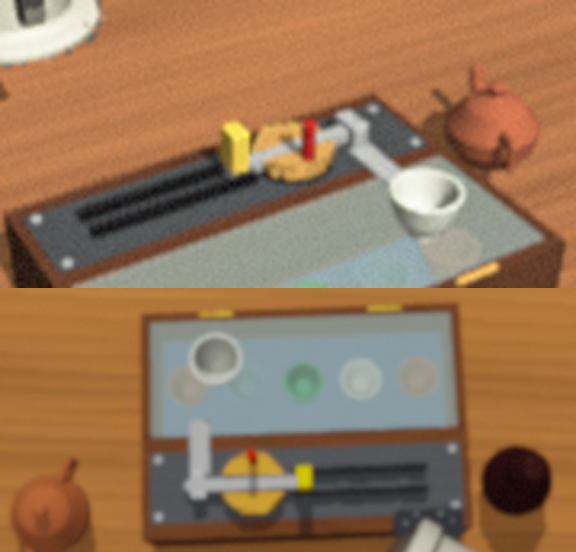

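The tab is at scene (235,130) and top (304,474), against (234,128) and (303,475) predicted for a bolt fully home. The nose shows past the keeper at about (186,485), and the pottery hasn't moved. Signing off.

```bash
python3 -c "
from station import job,r
s=r.sense();print(s['time_s'],s['force']);print(job.sign_off())"
```

```text
10.125 [ 0.03910864 -0.08542957 -1.26575185]
the job is handed in; nothing more can be done
None
```

The case is locked, and I handed the job in at about 10.1 s. With the shut fingertips against the red peg, I turned the brass disc from about 1.79 to 3.12 rad. I then pushed the bolt by its yellow tab through the slot until it hit the hard stop, and moved the hand clear.

- **Slot alignment:** before pushing the bolt, both cameras put the disc within about 0.03–0.05 rad of line, inside the 0.08 allowed.
- **Bolt home:** the fingertip stalled at case x -76.5 mm, where -76 was expected, with about 14 N on the wrist. The tab then showed within 2 enlarged pixels of its predicted home position in both views, with the nose past the keeper.
- **Pottery and arm:** the teapot, gourd and bowl looked unmoved. The arm was away from the case and touching nothing. No check failed or disagreed.

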